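# Refit the radio knob and hold it pressed

## Robot

A 6-joint arm with a two-finger parallel gripper is mounted at the origin on the work surface. World frame = base frame: x ahead of the robot, y to its left, z up, the work surface at z = 0. Lengths are in mm, angles in rad, forces in N, time in s.
With the tool pointing down it reaches from about 275 to 1000 mm from the base axis. Payload 8.4 kg.
Tool frame: the origin (TCP) lies midway between the tips of the shut fingers; the grasp point (between the pads) lies 19 mm behind it; z points along the fingers, y is the line along which they close (so a half turn about z gives the same grasp; the last joint's range is limited). The gripper opens to 85 mm and grips with 20 to 120 N. Pads are 22 mm wide; open, the fingers measure 114 mm over their backs; the gripper's body (76 mm by 85 mm) begins 54 mm behind the grasp point. The pads swing forward as they close: fully open they stand 13 mm farther back than shut.
Start: joints at [-1.334, 0.353, 1.633, -0, 1.155, -0.002], TCP at [147.834, -607.267, 231.281] pointing down, gripper open.
Joint ranges: [-2.63, 2.63], [-0.92, 2.1], [0.06, 2.66], [-1.3, 4.44], [0, 2.69], [-3.02, 3.02]. Speed limits (rad/s): [2.22, 2.22, 2.79, 3.14, 3.14, 3.14].

## Interface

Orientations are given as [roll, pitch, yaw] about the fixed x, y, z axes, in that order (R = Rz(yaw) Ry(pitch) Rx(roll)).
In Python, from rig import r, imaging gives the robot as it stands. The module is installed in compiled form; this text tells all that it offers.
- The arm moves only by the tool arm_command, never from a script. Its argument "deltas" is a list of rows, each an object of numbers: "hand": the finger opening in mm, from 0 to 85.4; "tx", "ty", "tz": the shift along the tool's x, y, z in mm; "wx", "wy", "wz": the turn, a rotation vector about the tool's x, y, z in rad. A call has 1 to 8 rows; each row shifts and turns the commanded pose from where the row before left it, along the tool's axes as they then stand; what a row does not reach is not made up. A row lasts 1/8 s, in which the tool goes at most 62.5 mm and 10.7 degrees, less where a joint would pass 70% of its speed; a pose out of reach is approached as far as the arm can. A call with a gripper value outside its range is refused whole. The fingers move at their own pace and stop on an object; "squeeze" is the grip in N (left out, the last holds). Time passes only in rows, so rows that do not move let the fingers close. It gives the time, the measured TCP pose, the force, the opening and the grip force at its end, in the units of the state.
- r.sense(): the state, without advancing time (a new reading comes with each control period).
- imaging.grab_frame(name): name is "scene" or "top"; returns a dict with "image" (420x560x3 uint8, red, green, blue), "mtx" (3x3 intrinsics, pixels), "D" ([k1, k2, p1, p2, k3] as OpenCV has them; the pictures are not rectified), "world_to_cam" (4x4, takes a point from world to camera coordinates). Camera axes: x right, y up, looking along -z (the intrinsics and any distortion apply to the point x, -y, -z); pixel columns grow to the right and rows downward; lengths in mm; the calibration is good to about 2 mm. A picture is of the moment at which its call begins. There is no depth.
- r.sign_off(): hands the job in; it is judged then, once.
The state is a dict: "clock": time; "qpos": joint angles; "qvel": joint speeds; "joint_efforts": joint torques, N m; "eef_pos": TCP position; "tcp_rot": TCP orientation; "contact_force": force on the tool from outside, world axes, zero at the start; "wrist_torque": the same for the moment, N m; "opening": opening from 0.0 (shut) to 1.0 (fully open); "grasp_force": force on a finger pad.
Only numpy, scipy, OpenCV 4.12 (cv2) and the standard library are available. Lean on these libraries where they do the work, as an engineer would, in place of code of your own. Each camera call takes 0.05 s, during which the arm holds its last target. There are 200 camera calls.

## Task

The volume knob has come off the hall radio and stands in the shallow tray: pick it up, turn it so that its D-shaped bore matches the flat of the radio's D-shaft, and push it fully home on the shaft. Then press it all the way down against its spring and keep pressing: finish while still holding the knob pressed down, not letting go. Leave everything else on the shelf where it is.

Things in the scene. Friction and masses are not known exactly. Their poses are not given: they have to be found in the camera images.
- knob_grip (a point): Loose black knob, upright (bore down) in the tray: a bar 31 mm wide with two parallel flat sides, 42 mm high, 45 g; from above square at one end (20 mm from the axis), pointed at the other (36 mm), a thin silver line on top running to the point. This point: on its axis, 24 mm above the underside, the place to grip across the flat sides. x to the pointed end, y across the flat sides, z up.
- knob_mouth (a point): Centre of the knob's underside, 24 mm straight below knob_grip, same axes: the mouth of a blind D-shaped bore, 15 mm deep, 19.6 mm across, centred on the axis, its flat 3.8 mm from the axis on the pointed side (+x); so it is 0.8 mm wider than the shaft all round.
- knob_point (a point): Upright edge of the knob's pointed end, 36 mm from the axis, level with knob_grip; same axes.
- shaft_tip (a point): Top centre, on the axis, of the upright steel D-shaft on the radio, 24 mm above the radio's top. x points to the side where the flat is, z up. 18 mm across, flat 3 mm from the axis, the uppermost 3 mm taper in by 2 mm. Stiff to turn (0.15 N m). The knob is fully home when its bore's end rests on the shaft's top (its underside 15 mm below this point).
- shaft (a joint): How far the sprung shaft is pressed straight down, m: 0 up, 0.005 fully in (hard stop). It starts to yield at about 4.5 N, is fully in at about 9 N and springs back when let go.
- radio: Grey table radio, fixed, 120 (x) by 200 (y) by 70 mm high; origin at the centre of its underside. The D-shaft stands on its top, 45 mm from the centre towards +y; a fixed round black tone knob, 28 mm across, 16 mm high, 55 mm from the centre towards -y.
- tray: Shallow pale wooden tray, fixed, 140 mm (x) by 240 mm (y), walls 14 mm high and 4 mm thick, floor 4 mm thick; origin at the centre of its underside. The knob stands in its +y half, the earbud case lies in its -y half.
- earbud_case: matte black earbud case, 60 x 44 x 24 mm, lying in the tray beside the knob; origin at the centre of its underside
- power_bank: silver aluminium power bank, 68 x 140 x 16 mm, lying flat on the far side; origin at the centre of its underside
- bike_light: red plastic bike light, about 46 x 46 x 30 mm; origin at the centre of its underside
- paperweight: blue round glass paperweight, 64 mm across, 50 mm high; origin at the centre of its underside
- mug: white mug, 80 mm across, 90 mm high; origin at the centre of its underside
- glasses_case: grey glasses case, 160 x 62 x 42 mm; origin at the centre of its underside
Mind the look-alikes: they are no part of the job. What is shaped like the part that bears knob_grip but pink is not meant.

How it is judged (in metres and radians):
At the end, for the whole second after the job is handed in: Knob home on the D-shaft (underside 12.5 mm or more below the shaft's top, axes within 3 mm, upright within 0.12 rad, pointed end on the side of the flat, within 0.4 rad), fingers still on it pressing the shaft in by more than 3.5 mm with over 4 N, through the last second (z of knob_mouth in the frame of shaft_tip below -0.0125 m and horizontal distance between knob_mouth and shaft_tip below 0.003 m and x of knob_point in the frame of shaft_tip above 0.025 m and angle between the x axis of knob_grip and the x axis of shaft_tip, either way round below 0.4 rad and angle between knob_grip's own z axis and vertical below 0.12 rad and value of joint shaft above 0.0035 m and contact force between knob and shaft above 4 N and contact force between the fingers and knob above 3 N); the arm keeps its last pose, push and grip.
It fails at once if a bystander is shifted by more than 30 mm (distance of any of earbud_case, power_bank, bike_light, paperweight, mug, glasses_case from where it was at the start of the episode above 0.03 m).
It also fails if it takes over 43 s, if anything falls off the work surface, if the arm or the gripper's body presses on something with over 40 N, if the wrist force passes 120 N, or if a joint passes its speed limit or range.

## Working session

There is one attempt and no reset: what is moved stays moved. The work goes in short steps, Python scripts to look and compute and a tool call to move; the robot and the scene stay as the last step left them, time stands still between calls to the robot, and variables do not carry over. Pictures are saved under pics/ and viewed, at most 10 in all, crops included, and the job is handed in when it is done.

Besides the shell and the picture viewer there is one more tool, called after "Emit:" as a command line: name --argument value ..., lists and objects as JSON in quotes. arm_command: Moves the arm, as the interface text tells. Its arguments: {"type":"object","properties":{"deltas":{"type":"array"},"squeeze":{"type":"number"}},"required":["deltas"]}

```bash
mkdir -p pics; cat > h.py <<'E'
import numpy as np, cv2
from rig import r, imaging
def snap(name,fn,crop=None,scale=1):
    f=imaging.grab_frame(name); im=f["image"][:,:,::-1]
    if crop: x0,y0,x1,y1=crop; im=im[y0:y1,x0:x1]
    if scale!=1: im=cv2.resize(im,None,fx=scale,fy=scale,interpolation=cv2.INTER_CUBIC)
    cv2.imwrite("pics/"+fn,im); np.savez("cal_%s.npz"%name,mtx=f["mtx"],D=f["D"],T=f["world_to_cam"]); return f
def ray(name,uv):
    c=np.load("cal_%s.npz"%name); n=cv2.undistortPoints(np.array([[uv]],float),c["mtx"],np.array(c["D"],float))[0,0]
    T=c["T"]; R=T[:3,:3]; return -R.T@T[:3,3], R.T@np.array([n[0],-n[1],-1.])
def at_z(name,uv,z):
    o,d=ray(name,uv); return o+d*(z-o[2])/d[2]
def proj(name,p):
    c=np.load("cal_%s.npz"%name); q=c["T"][:3,:3]@np.array(p,float)+c["T"][:3,3]
    return cv2.projectPoints(np.array([[q[0],-q[1],-q[2]]]),np.zeros(3),np.zeros(3),c["mtx"],np.array(c["D"],float))[0].ravel()
E
python3 - <<'E'
from h import *
snap("top","top1.png",None,1.4); f=snap("scene","scene1.png",None,1.4)
print(r.sense())
for n in("top","scene"):
    print(n,ray(n,(280,210)))
E
```

```text
{'clock': 0.1, 'qpos': array([-1.33437882e+00,  3.53597017e-01,  1.63404570e+00, -7.18623029e-06,
        1.15521561e+00, -2.36544767e-03]), 'qvel': array([-0.00040794, -0.00234745, -0.00142259,  0.00159759,  0.00053265,
       -0.00080421]), 'joint_efforts': array([ 5.40289511e-04, -6.06358624e+01, -3.42818749e+01,  5.01684872e-05,
        3.85777355e-03,  7.36089930e-06]), 'eef_pos': array([ 147.74429744, -606.84828888,  230.63145568]), 'tcp_rot': array([-3.14032696e+00,  3.57696316e-06,  2.38785862e-01]), 'contact_force': array([-0.38320443, -0.69070603,  0.2625754 ]), 'wrist_torque': array([ 0.02480474, -0.00502543, -0.01179283]), 'grasp_force': 0.0, 'opening': 0.9962055583763751}
top (array([ 333.25079079,   -9.63094734, 1544.15453514]), array([ 0.17331423,  0.02889912, -0.98450812]))
scene (array([ 986.88273191, -412.26639329,  973.13441539]), array([-0.37730037,  0.39412762, -0.83814531]))
```

View pics/top1.png

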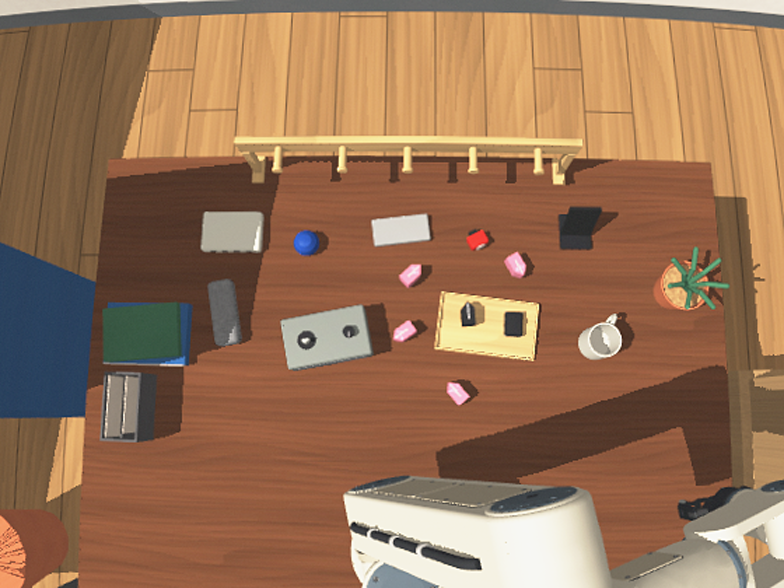

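View pics/scene1.png

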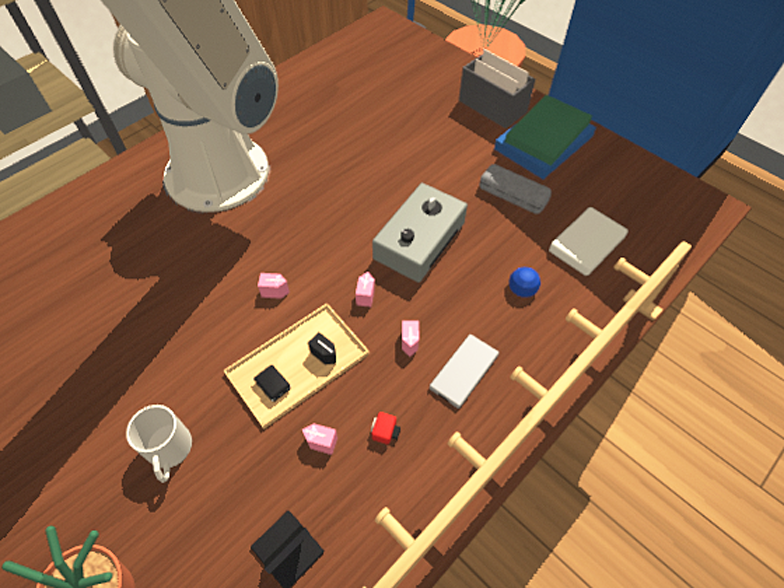

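Top view (zoomed 1.4x): radio at (327,337), shaft at (306,340), tray at (487,325), knob at (468,314). Scene view: shaft at (431,206), knob at (322,347). Next I'll make enlarged crops.

```bash
cat > tiles.py <<'E'
from h import *
def tile(name,c,w=50,h=38,s=8):
    im=imaging.grab_frame(name)["image"][:,:,::-1]; x0=c[0]-w//2;y0=c[1]-h//2
    t=cv2.resize(im[y0:y0+h,x0:x0+w],None,fx=s,fy=s,interpolation=cv2.INTER_CUBIC)
    for k in range(0,w,10): cv2.putText(t,str(x0+k),(k*s,10),0,.35,(0,255,255),1); cv2.line(t,(k*s,12),(k*s,18),(0,255,255),1)
    for k in range(0,h,10): cv2.putText(t,str(y0+k),(0,k*s+4),0,.35,(0,255,255),1)
    return t
E
python3 - <<'E'
from tiles import *
a=[tile("top",(220,243)),tile("top",(334,224)),tile("scene",(308,148)),tile("scene",(230,248))]
cv2.imwrite("pics/t1.png",np.vstack([np.hstack(a[:2]),np.hstack(a[2:])])[:600])
E
```

```text
(no output)
```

View pics/t1.png

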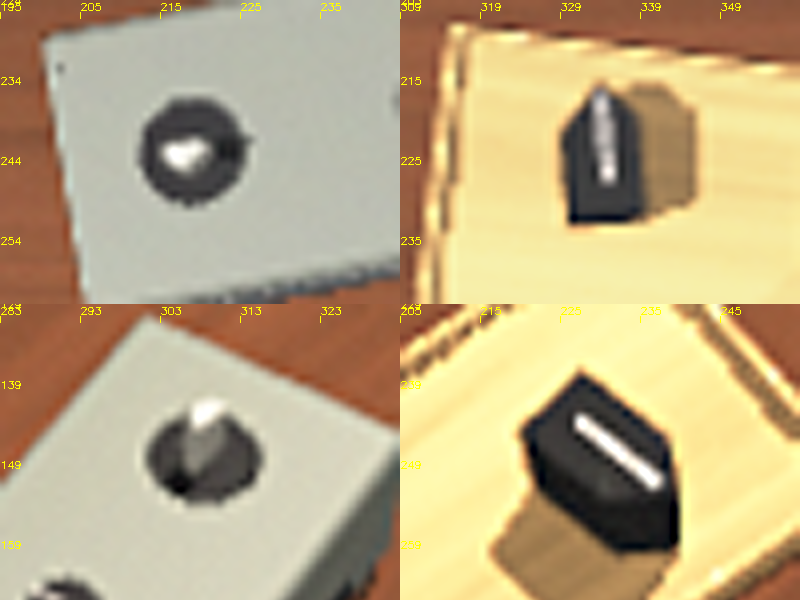

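Crops: the dark ring around the shaft is centred at about (218.7,242.4) in the top view, with a bright D tip about 6 px wide. In the scene view the tip is at about (308,142). In the top view the knob's silver line runs to the point at about (333.5,216). I'll refine this with a small render-and-fit.

```bash
cat > fit.py <<'E'
from h import *
from scipy.optimize import minimize
S=6
im={n:imaging.grab_frame(n)["image"].astype(float).mean(2) for n in("top","scene")}
def D(R,fl,n=40):
    a=np.arccos(fl/R); t=np.linspace(a,2*np.pi-a,n); return np.c_[R*np.cos(t),R*np.sin(t)]
def place(P,z,x,y,w):
    c,s=np.cos(w),np.sin(w); return np.c_[P@np.array([[c,s],[-s,c]])+[x,y],np.full(len(P),z)]
def pp(n,P,box): 
    return np.array([(proj(n,p)-box[:2]+.5)*S-.5 for p in P])
def layers(n,polys,box):
    w,h=box[2]-box[0],box[3]-box[1]; lab=np.zeros((h*S,w*S),np.uint8)
    for k,P in polys:
        q=cv2.convexHull(pp(n,P,box).astype(np.float32)); cv2.fillConvexPoly(lab,np.round(q*16).astype(np.int32),k,shift=4)
    return lab
def resid(n,polys,box,K):
    lab=layers(n,polys,box); w,h=box[2]-box[0],box[3]-box[1]
    A=np.stack([cv2.resize((lab==k).astype(np.float32),(w,h),interpolation=cv2.INTER_AREA).ravel() for k in range(K)],1)
    b=im[n][box[1]:box[3],box[0]:box[2]].ravel()
    s=np.linalg.lstsq(np.r_[A,np.eye(K)*.1],np.r_[b,np.full(K,10.)],rcond=None)[0]; return ((A@s-b)**2).mean(),s
def shaft(x,y,w,R=19):
    t=np.linspace(0,6.28,40); ring=np.c_[R*np.cos(t),R*np.sin(t)]
    d=D(9,3); dt=D(7,1); f=d[[0,-1]]; pl=lambda P,z:place(P,z,x,y,w)
    return lambda n,cam:[(1,pl(ring,70)),(2,np.r_[pl(d,70),pl(d,91)])]+([(3,np.r_[pl(f,70),pl(f,91)])] if (cam[:2]-[x,y])@[np.cos(w),np.sin(w)]>3 else [])+[(4,np.r_[pl(d,91),pl(dt,94)]),(5,pl(dt,94))]
def knob(x,y,w):
    o=np.array([[-20,-15.5],[-20,15.5],[20,15.5],[36,0],[20,-15.5]]); l=np.array([[2,-1.2],[2,1.2],[35,1.2],[35,-1.2]])
    pl=lambda P,z:place(P,z,x,y,w)
    return lambda n,cam:[(1,np.r_[pl(o,4),pl(o,46)]),(2,pl(o,46)),(3,pl(l,46))]
def cost(m,boxes,K,dof=None,verbose=False):
    t=0
    for n,b in boxes.items():
        e,s=resid(n,m(n,ray(n,(280,210))[0]),b,K); t+=e
        if verbose: print(n,round(e,1),s.round())
    return t
E
python3 - <<'E'
from fit import *
x,y=at_z("top",(218.7,242.4),70)[:2]; print("ring top",x,y,"scene",at_z("scene",(308.2,147.8),70))
print("axis tip px",proj("top",(x,y,94)),proj("scene",(x,y,94)),proj("scene",(x,y,70)))
e=[at_z("top",p,46)[:2] for p in((384.6-50.,227.1-.0),(333.4,215.8))]
print("line",e, [at_z("scene",p,46)[:2] for p in((226.7,242.5),(237,251.6))])
bx={"top":(209,233,229,252),"scene":(297,136,319,157)}
for b in({"top":bx["top"]},{"scene":bx["scene"]},bx):
    res=[]
    for w0 in np.arange(-3,3.1,.5):
        q=minimize(lambda p:cost(shaft(p[0],p[1],p[2],p[3]),b,6),[x,y,w0,19],method="Nelder-Mead",options=dict(initial_simplex=np.array([[x,y,w0,19],[x+2,y,w0,19],[x,y+2,w0,19],[x,y,w0+.4,19],[x,y,w0,17.5]]),maxfev=120))
        res.append((q.fun,q.x.round(2)))
    res.sort(key=lambda t:t[0]); print(list(b)); [print(round(f,1),p) for f,p in res[:5]]; cost(shaft(*res[0][1]),b,6,verbose=True)
kx={"top":(324,210,340,234),"scene":(217,236,243,264)}
x,y=e[0]
for b in({"top":kx["top"]},{"scene":kx["scene"]},kx):
    res=[]
    for w0 in(-.3,0,.1,.3):
        i=[x,y,w0]; q=minimize(lambda p:cost(knob(*p),b,4),i,method="Nelder-Mead",options=dict(initial_simplex=np.array([i,[x+4,y,w0],[x,y+4,w0],[x,y,w0+.2]]),maxfev=120)); res.append((q.fun,q.x.round(3)))
    res.sort(key=lambda t:t[0]); print("knob",list(b),res[:2]); cost(knob(*res[0][1]),b,4,verbose=True)
E
```

```text
ring top 483.6738502737206 231.93043440179667 scene [485.0920457  231.13882003  70.        ]
axis tip px [217.51022159 241.62305612] [308.5573349  141.90229178] [308.02619191 147.40888551]
line [array([ 541.24224843, -147.28680934]), array([ 579.12006263, -143.50225121])] [array([ 540.80057969, -147.8305249 ]), array([ 579.96134216, -146.85245371])]
['top']
81.5 [4.8316e+02 2.3232e+02 1.4000e-01 2.1530e+01]
82.6 [4.8319e+02 2.3243e+02 1.7000e-01 2.1570e+01]
82.7 [4.8313e+02 2.3239e+02 1.7000e-01 2.1530e+01]
83.4 [4.8323e+02 2.3236e+02 1.2000e-01 2.1540e+01]
83.8 [4.8322e+02 2.3243e+02 1.7000e-01 2.1470e+01]
top 83.6 [185.  63. 102. 100. 165. 245.]
['scene']
237.2 [4.8476e+02 2.3086e+02 7.0000e-02 2.1290e+01]
237.8 [4.8481e+02 2.3077e+02 6.0000e-02 2.1440e+01]
237.9 [ 4.8491e+02  2.3078e+02 -5.0000e-02  2.1240e+01]
238.4 [ 4.8496e+02  2.3055e+02 -1.0000e-01  2.1390e+01]
239.7 [484.64 230.89   0.    21.27]
scene 238.2 [198.  58. 116. 113. 161. 252.]
['top', 'scene']
458.4 [4.8365e+02 2.3182e+02 1.4000e-01 2.1700e+01]
459.1 [4.8360e+02 2.3199e+02 5.0000e-02 2.1660e+01]
459.3 [4.8364e+02
[... 218 characters left out ...]
 249.]
knob ['top'] [(np.float64(744.8704651591261), array([ 5.48612e+02, -1.47947e+02,  9.10000e-02])), (np.float64(746.0311543388631), array([ 5.48561e+02, -1.47917e+02,  9.70000e-02]))]
top 746.6 [201.  36.  81. 214.]
knob ['scene'] [(np.float64(1762.5863787517326), array([ 5.48786e+02, -1.48277e+02,  4.90000e-02])), (np.float64(1762.9998719126297), array([ 5.48750e+02, -1.48314e+02,  4.80000e-02]))]
scene 1763.7 [191.  29.  75. 272.]
knob ['top', 'scene'] [(np.float64(2568.5824383111344), array([ 5.48736e+02, -1.48237e+02,  6.90000e-02])), (np.float64(2570.897186445519), array([ 5.48549e+02, -1.48291e+02,  6.20000e-02]))]
top 776.6 [200.  31.  82. 217.]
scene 1793.4 [191.  31.  75. 279.]
```

Emit:
arm_command --deltas '[{"wz":0.159,"hand":50},{"tx":39,"ty":-38},{"tx":39,"ty":-38},{"tx":39,"ty":-38},{"tx":39,"ty":-38},{"tx":39,"ty":-38},{"tx":39,"ty":-38},{"tx":39,"ty":-38}]' --squeeze 60

```text
schema error: expected keys hand, tx, ty, tz, wx, wy, wz
```

Emit:
arm_command --deltas '[{"tx":40,"ty":-39},{"tx":40,"ty":-39},{"tx":40,"ty":-39},{"tx":40,"ty":-39},{"tz":40},{"tz":30},{"tz":0},{"tz":0}]'

```text
schema error: expected keys hand, tx, ty, tz, wx, wy, wz
```

```bash
python3 - <<'E'
from fit import *
s=r.sense(); print(s["eef_pos"],s["tcp_rot"],s["opening"],s["clock"],s["contact_force"])
bx={"top":(209,233,229,252),"scene":(297,136,319,157)}
for w in np.arange(-3,3.2,.25): print(round(w,2), [round(min(cost(shaft(x,y,w,21.5),{n:bx[n]},6) for x in(482,483,484,485,486) for y in(230,231,232,233))) for n in bx])
# radio corners for yaw: edge pixels in the top view
E
```

```text
[ 147.82702333 -607.22797486  231.22039657] [-3.14146242e+00  1.28769517e-05  2.38822038e-01] 1.0004036082282934 0.5 [-0.1699579  -0.47197347 -0.64446952]
-3.0 [437, 377]
-2.75 [366, 426]
-2.5 [360, 480]
-2.25 [367, 422]
-2.0 [398, 407]
-1.75 [408, 392]
-1.5 [403, 382]
-1.25 [369, 360]
-1.0 [335, 334]
-0.75 [299, 314]
-0.5 [236, 278]
-0.25 [165, 251]
0.0 [117, 242]
0.25 [107, 253]
0.5 [150, 272]
0.75 [223, 290]
1.0 [306, 292]
1.25 [386, 290]
1.5 [477, 299]
1.75 [551, 317]
2.0 [607, 321]
2.25 [657, 323]
2.5 [697, 323]
2.75 [568, 325]
3.0 [484, 341]
```

Emit:
arm_command --deltas '[{"hand":50,"tx":0,"ty":0,"tz":0,"wx":0,"wy":0,"wz":0.159},{"hand":50,"tx":39,"ty":-38,"tz":0,"wx":0,"wy":0,"wz":0},{"hand":50,"tx":39,"ty":-38,"tz":0,"wx":0,"wy":0,"wz":0},{"hand":50,"tx":39,"ty":-38,"tz":0,"wx":0,"wy":0,"wz":0},{"hand":50,"tx":39,"ty":-38,"tz":0,"wx":0,"wy":0,"wz":0},{"hand":50,"tx":39,"ty":-38,"tz":0,"wx":0,"wy":0,"wz":0},{"hand":50,"tx":39,"ty":-38,"tz":0,"wx":0,"wy":0,"wz":0},{"hand":50,"tx":39,"ty":-38,"tz":0,"wx":0,"wy":0,"wz":0}]' --squeeze 60

```text
clock: 1.5
eef_pos: [399.8, -319.0, 231.6]
tcp_rot: [3.141, -0.001, 0.08]
contact_force: [1.0, 0.2, -0.6]
opening: 0.582
grasp_force: 0.0
```

Emit:
arm_command --deltas '[{"hand":50,"tx":40,"ty":-39,"tz":0,"wx":0,"wy":0,"wz":0},{"hand":50,"tx":40,"ty":-39,"tz":0,"wx":0,"wy":0,"wz":0},{"hand":50,"tx":40,"ty":-39,"tz":0,"wx":0,"wy":0,"wz":0},{"hand":50,"tx":40,"ty":-39,"tz":0,"wx":0,"wy":0,"wz":0},{"hand":50,"tx":0,"ty":0,"tz":40,"wx":0,"wy":0,"wz":0},{"hand":50,"tx":0,"ty":0,"tz":30,"wx":0,"wy":0,"wz":0},{"hand":50,"tx":0,"ty":0,"tz":0,"wx":0,"wy":0,"wz":0}]'

```text
clock: 2.38
eef_pos: [544.3, -151.5, 159.4]
tcp_rot: [-3.14, 0.004, 0.08]
contact_force: [-0.2, -0.4, 0.4]
opening: 0.583
grasp_force: 0.0
```

Emit:
arm_command --deltas '[{"hand":50,"tx":4.7,"ty":-3,"tz":40,"wx":0,"wy":0,"wz":0},{"hand":50,"tx":0,"ty":0,"tz":40,"wx":0,"wy":0,"wz":0},{"hand":50,"tx":0,"ty":0,"tz":20,"wx":0,"wy":0,"wz":0},{"hand":50,"tx":0,"ty":0,"tz":0,"wx":0,"wy":0,"wz":0}]'

```text
clock: 2.88
eef_pos: [550.1, -148.9, 61.4]
tcp_rot: [-3.141, 0.001, 0.079]
contact_force: [0.4, -0.1, 0.8]
opening: 0.585
grasp_force: 0.0
```

```bash
python3 - <<'E'
from tiles import *
print(r.sense()["eef_pos"])
cv2.imwrite("pics/t2.png",tile("scene",(230,235),90,70,8))
print(proj("scene",r.sense()["eef_pos"]))
E
```

```text
[ 550.12839534 -148.9399574    61.35018241]
[228.2449905  242.21789707]
```

View pics/t2.png

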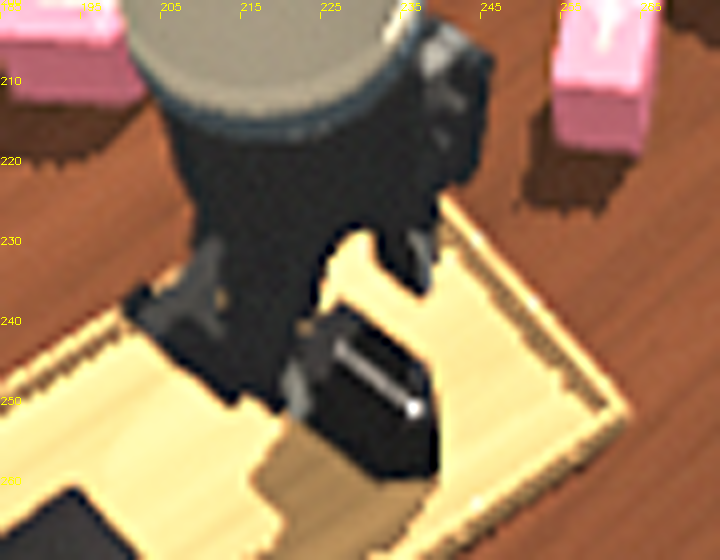

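The crop shows the fingers straddling the knob: left tip at about (224,250), right tip at about (236,237), knob line between (228,243) and (237,251). I'll go down and grip.

Emit:
arm_command --deltas '[{"hand":50,"tx":-1.2,"ty":-0.8,"tz":20,"wx":0,"wy":0,"wz":0},{"hand":50,"tx":0,"ty":0,"tz":20,"wx":0,"wy":0,"wz":0},{"hand":50,"tx":0,"ty":0,"tz":10,"wx":0,"wy":0,"wz":0},{"hand":50,"tx":0,"ty":0,"tz":0,"wx":0,"wy":0,"wz":0},{"hand":24,"tx":0,"ty":0,"tz":0,"wx":0,"wy":0,"wz":0},{"hand":24,"tx":0,"ty":0,"tz":0,"wx":0,"wy":0,"wz":0},{"hand":24,"tx":0,"ty":0,"tz":0,"wx":0,"wy":0,"wz":0},{"hand":24,"tx":0,"ty":0,"tz":0,"wx":0,"wy":0,"wz":0}]'

```text
clock: 3.92
eef_pos: [549.9, -148.3, 12.5]
tcp_rot: [3.141, -0.002, 0.08]
contact_force: [0.2, 0.6, 7.1]
opening: 0.354
grasp_force: 59.7
```

Emit:
arm_command --deltas '[{"hand":24,"tx":0,"ty":0,"tz":-20,"wx":0,"wy":0,"wz":0},{"hand":24,"tx":0,"ty":0,"tz":-40,"wx":0,"wy":0,"wz":0},{"hand":24,"tx":0,"ty":0,"tz":-40,"wx":0,"wy":0,"wz":0},{"hand":24,"tx":0,"ty":0,"tz":-40,"wx":0,"wy":0,"wz":-0.04},{"hand":24,"tx":0,"ty":-30,"tz":0,"wx":0,"wy":0,"wz":0},{"hand":24,"tx":-4,"ty":-50,"tz":0,"wx":0,"wy":0,"wz":0},{"hand":24,"tx":-4,"ty":-55,"tz":0,"wx":0,"wy":0,"wz":0},{"hand":24,"tx":-3,"ty":-55,"tz":0,"wx":0,"wy":0,"wz":0}]'

```text
clock: 4.92
eef_pos: [515.0, 40.7, 151.9]
tcp_rot: [-3.142, -0.001, 0.119]
contact_force: [1.0, 0.4, -0.7]
opening: 0.351
grasp_force: 59.3
```

Emit:
arm_command --deltas '[{"hand":24,"tx":-3,"ty":-55,"tz":0,"wx":0,"wy":0,"wz":0},{"hand":24,"tx":-3,"ty":-55,"tz":0,"wx":0,"wy":0,"wz":0},{"hand":24,"tx":-2,"ty":-50,"tz":0,"wx":0,"wy":0,"wz":0},{"hand":24,"tx":0,"ty":-35,"tz":0,"wx":0,"wy":0,"wz":0},{"hand":24,"tx":0,"ty":0,"tz":30,"wx":0,"wy":0,"wz":0},{"hand":24,"tx":0,"ty":0,"tz":0,"wx":0,"wy":0,"wz":0},{"hand":24,"tx":0,"ty":0,"tz":0,"wx":0,"wy":0,"wz":0}]'

```text
clock: 5.8
eef_pos: [484.4, 231.7, 122.0]
tcp_rot: [-3.142, -0.0, 0.119]
contact_force: [0.2, -0.3, -0.7]
opening: 0.357
grasp_force: 59.4
```

```bash
python3 - <<'E'
from tiles import *
cv2.imwrite("pics/t3.png",np.hstack([tile("scene",(308,140),50,60,8),tile("top",(219,242),50,60,8)]))
p=r.sense()["eef_pos"]; w=.12
for o,z in((0,42),(36,42),(2,42),(36,0)):
    q=[p[0]-1.2+o*np.cos(w),p[1]+o*np.sin(w),p[2]-8.5+z]; print(o,z,proj("scene",q),proj("top",q))
E
```

```text
0 42 [309.96388136 126.82100089] [214.31754061 239.5087275 ]
36 42 [320.5317597  132.52093641] [213.36013673 227.96598709]
2 42 [310.54500924 127.13447393] [214.26381789 238.86505549]
36 0 [319.1944113  142.85758552] [215.61155667 229.7505832 ]
```

View pics/t3.png

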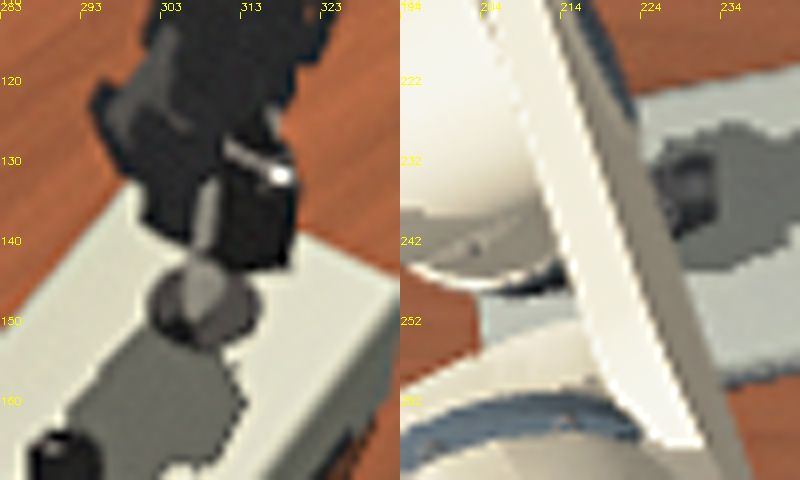

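The scene crop shows the knob held upright above the shaft: point edge from (319,131) to (319,143), shaft base ring at (308,148). That is within 1 px of the prediction. I'll lower it gently and watch the force.

Emit:
arm_command --deltas '[{"hand":24,"tx":0.7,"ty":0,"tz":10,"wx":0,"wy":0,"wz":0},{"hand":24,"tx":0,"ty":0,"tz":5,"wx":0,"wy":0,"wz":0},{"hand":24,"tx":0,"ty":0,"tz":3,"wx":0,"wy":0,"wz":0},{"hand":24,"tx":0,"ty":0,"tz":2,"wx":0,"wy":0,"wz":0},{"hand":24,"tx":0,"ty":0,"tz":0,"wx":0,"wy":0,"wz":0}]'

```text
clock: 6.52
eef_pos: [484.7, 232.0, 101.1]
tcp_rot: [3.142, 0.0, 0.12]
contact_force: [-0.3, 0.4, -0.2]
opening: 0.357
grasp_force: 59.4
```

Emit:
arm_command --deltas '[{"hand":24,"tx":0,"ty":0,"tz":1,"wx":0,"wy":0,"wz":0},{"hand":24,"tx":0,"ty":0,"tz":1,"wx":0,"wy":0,"wz":0},{"hand":24,"tx":0,"ty":0,"tz":0,"wx":0,"wy":0,"wz":0}]'

```text
clock: 6.9
eef_pos: [484.8, 232.0, 99.2]
tcp_rot: [3.142, 0.0, 0.12]
contact_force: [-0.6, -0.4, -0.2]
opening: 0.353
grasp_force: 59.4
```

Emit:
arm_command --deltas '[{"hand":24,"tx":0,"ty":0,"tz":1,"wx":0,"wy":0,"wz":0},{"hand":24,"tx":0,"ty":0,"tz":1,"wx":0,"wy":0,"wz":0},{"hand":24,"tx":0,"ty":0,"tz":0,"wx":0,"wy":0,"wz":0}]'

```text
clock: 7.28
eef_pos: [484.9, 232.1, 97.2]
tcp_rot: [-3.142, -0.0, 0.12]
contact_force: [0.2, 1.1, -1.2]
opening: 0.352
grasp_force: 59.4
```

Emit:
arm_command --deltas '[{"hand":24,"tx":0,"ty":0,"tz":1,"wx":0,"wy":0,"wz":0},{"hand":24,"tx":0,"ty":0,"tz":1,"wx":0,"wy":0,"wz":0},{"hand":24,"tx":0,"ty":0,"tz":0,"wx":0,"wy":0,"wz":0}]'

```text
clock: 7.65
eef_pos: [484.8, 232.0, 95.2]
tcp_rot: [3.142, 0.0, 0.12]
contact_force: [1.0, -1.3, -1.0]
opening: 0.359
grasp_force: 59.4
```

Underside is about 7 mm below the tip with no resistance. I'll continue.

Emit:
arm_command --deltas '[{"hand":24,"tx":0,"ty":0,"tz":1,"wx":0,"wy":0,"wz":0},{"hand":24,"tx":0,"ty":0,"tz":1,"wx":0,"wy":0,"wz":0},{"hand":24,"tx":0,"ty":0,"tz":1,"wx":0,"wy":0,"wz":0},{"hand":24,"tx":0,"ty":0,"tz":0,"wx":0,"wy":0,"wz":0}]'

```text
clock: 8.15
eef_pos: [484.8, 232.0, 92.2]
tcp_rot: [3.142, 0.0, 0.12]
contact_force: [0.7, 0.9, -1.5]
opening: 0.355
grasp_force: 59.4
```

Emit:
arm_command --deltas '[{"hand":24,"tx":0,"ty":0,"tz":1,"wx":0,"wy":0,"wz":0},{"hand":24,"tx":0,"ty":0,"tz":1,"wx":0,"wy":0,"wz":0},{"hand":24,"tx":0,"ty":0,"tz":1,"wx":0,"wy":0,"wz":0},{"hand":24,"tx":0,"ty":0,"tz":0,"wx":0,"wy":0,"wz":0}]'

```text
clock: 8.65
eef_pos: [484.9, 232.0, 89.2]
tcp_rot: [-3.142, -0.0, 0.12]
contact_force: [0.5, -0.5, -1.0]
opening: 0.354
grasp_force: 59.4
```

Emit:
arm_command --deltas '[{"hand":24,"tx":0,"ty":0,"tz":1,"wx":0,"wy":0,"wz":0},{"hand":24,"tx":0,"ty":0,"tz":1,"wx":0,"wy":0,"wz":0},{"hand":24,"tx":0,"ty":0,"tz":0,"wx":0,"wy":0,"wz":0}]'

```text
clock: 9.02
eef_pos: [484.9, 232.0, 87.4]
tcp_rot: [3.142, -0.0, 0.12]
contact_force: [-0.3, -0.1, 3.3]
opening: 0.355
grasp_force: 59.5
```

Emit:
arm_command --deltas '[{"hand":24,"tx":0,"ty":0,"tz":1,"wx":0,"wy":0,"wz":0},{"hand":24,"tx":0,"ty":0,"tz":1,"wx":0,"wy":0,"wz":0},{"hand":24,"tx":0,"ty":0,"tz":0,"wx":0,"wy":0,"wz":0}]'

```text
clock: 9.4
eef_pos: [484.9, 232.1, 85.4]
tcp_rot: [-3.142, -0.0, 0.12]
contact_force: [-1.1, -0.2, 5.9]
opening: 0.351
grasp_force: 59.7
```

Emit:
arm_command --deltas '[{"hand":24,"tx":0,"ty":0,"tz":1,"wx":0,"wy":0,"wz":0},{"hand":24,"tx":0,"ty":0,"tz":1,"wx":0,"wy":0,"wz":0},{"hand":24,"tx":0,"ty":0,"tz":0.8,"wx":0,"wy":0,"wz":0},{"hand":24,"tx":0,"ty":0,"tz":0,"wx":0,"wy":0,"wz":0}]'

```text
clock: 9.9
eef_pos: [484.9, 232.1, 82.8]
tcp_rot: [-3.141, -0.0, 0.12]
contact_force: [-1.3, -0.6, 7.8]
opening: 0.357
grasp_force: 60.0
```

Emit:
arm_command --deltas '[{"hand":24,"tx":0,"ty":0,"tz":0.5,"wx":0,"wy":0,"wz":0},{"hand":24,"tx":0,"ty":0,"tz":0,"wx":0,"wy":0,"wz":0}]'

```text
clock: 10.15
eef_pos: [484.9, 232.1, 82.4]
tcp_rot: [-3.141, -0.0, 0.12]
contact_force: [-2.2, -0.8, 8.2]
opening: 0.358
grasp_force: 60.3
```

Emit:
arm_command --deltas '[{"hand":24,"tx":0,"ty":0,"tz":0.5,"wx":0,"wy":0,"wz":0},{"hand":24,"tx":0,"ty":0,"tz":0.4,"wx":0,"wy":0,"wz":0},{"hand":24,"tx":0,"ty":0,"tz":0,"wx":0,"wy":0,"wz":0}]'

```text
clock: 10.52
eef_pos: [485.0, 232.1, 82.2]
tcp_rot: [-3.141, -0.001, 0.12]
contact_force: [-4.1, -2.2, 17.3]
opening: 0.354
grasp_force: 61.5
```

Emit:
arm_command --deltas '[{"hand":24,"tx":0,"ty":0,"tz":0.5,"wx":0,"wy":0,"wz":0},{"hand":24,"tx":0,"ty":0,"tz":0,"wx":0,"wy":0,"wz":0},{"hand":24,"tx":0,"ty":0,"tz":0,"wx":0,"wy":0,"wz":0}]'

```text
clock: 10.9
eef_pos: [485.1, 232.1, 82.1]
tcp_rot: [-3.141, -0.001, 0.12]
contact_force: [-4.5, -3.3, 21.8]
opening: 0.358
grasp_force: 62.3
```

```bash
python3 - <<'E'
from tiles import *
cv2.imwrite("pics/t4.png",tile("scene",(308,148),60,50,8))
s=r.sense(); print(s["eef_pos"],s["contact_force"],s["wrist_torque"])
E
```

```text
[485.05217691 232.16238887  82.10447203] [-5.02569104 -2.20584808 22.16810014] [-0.49623599  0.89255483  0.02871863]
```

View pics/t4.png

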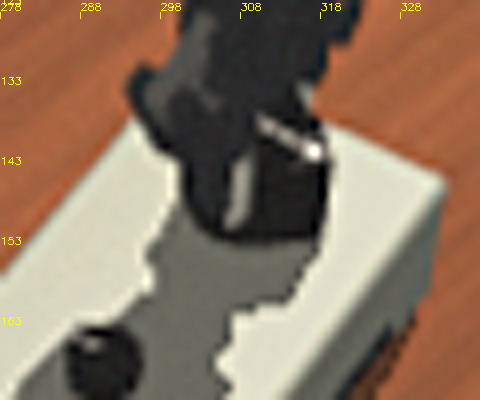

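The crop shows the knob upright and low over the shaft ring, with its point at about (317,142) and its base at about (318,153). The sharp force rise at z = 82 mm matches the hard stop, so I'll hand in.

```bash
python3 -c "
from rig import r
print(r.sign_off())"
```

```text
the job is handed in; nothing more can be done
None
```

The knob is fully home on the D-shaft and held pressed against the hard stop at about 22 N, with the fingers still gripping at about 62 N. I handed the job in at about 11 s of the 43 s allowed; the hand-in gave no verdict.

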